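Hang the cradle bar on the slotted cell rack

ROBOT

A 6-joint arm with a two-finger parallel gripper is mounted at the origin on the work surface. World frame = base frame: x ahead of the robot, y to its left, z up, the work surface at z = 0. Lengths are in m, angles in degrees, forces in N, time in s.
With the tool pointing down it reaches from about 0.25 to 0.8 m from the base axis. Payload 3.9 kg.
Tool frame: the origin (TCP) lies on the centre line of the jaws, within the pads' length; the fingertips stand 19 mm ahead of it and the grasp point (between the pads) is the TCP; z points along the fingers, y is the line along which they close (so a half turn about z gives the same grasp; the last joint's range is limited). The gripper opens to 85 mm and grips with 20 to 120 N. Pads are 22 mm wide; open, the fingers measure 114 mm over their backs; the gripper's body (76 mm by 85 mm) begins 54 mm behind the grasp point. The pads swing forward as they close: fully open they stand 13 mm farther back than shut.
Start: joints at [-66.578, 14.897, -7.913, 67.191, 0, 90], TCP at [0.209, -0.482, 0.211] pointing down, gripper open.
Joint ranges: [-159.42, 159.42], [-47.68, 98.78], [-73.54, 78.23], [-108.79, 121.32], [-90, 84.71], [-180, 180]. Speed limits (degrees/s): [147.25, 147.25, 180, 180, 180, 180].

INTERFACE

Orientations are given as [roll, pitch, yaw] about the fixed x, y, z axes, in that order (R = Rz(yaw) Ry(pitch) Rx(roll)).
In Python, from workcell import arm gives the robot as it stands. The module is installed in compiled form; this text tells all that it offers.
- The arm moves only by the shell command python3 -m pendant 'ROWS'. ROWS is text: rows parted by semicolons, each of 7 numbers parted by spaces: the shift along the tool's x, y, z in mm, then the turn, a rotation vector about the tool's x, y, z in rad, then the finger opening in mm, from 0 to 85.4. In form: x y z wx wy wz fingers; .... A call has 1 to 8 rows; each row shifts and turns the commanded pose from where the row before left it, along the tool's axes as they then stand; what a row does not reach is not made up. A row lasts 1/12 s, in which the tool goes at most 41.7 mm and 7.16 degrees, less where a joint would pass 70% of its speed; a pose out of reach is approached as far as the arm can. A call with a gripper value outside its range is refused whole. The fingers move at their own pace and stop on an object; the grip force is fixed at half the most. Time passes only in rows, so rows that do not move let the fingers close. It gives the time, the measured TCP pose, the force, the opening and the grip force at its end, in the units of the state.
- arm.sense(): the state, without advancing time (a new reading comes with each control period).
- arm.grab_frame(name): name is "scene" or "top"; returns (picture, depth): 420x560x3 uint8, red, green, blue; 420x560 float32, m along the optical axis (not along the pixel's ray), 0 where there is no reading.
- arm.camera_info(name): a dict with "fx", "fy", "cx", "cy" (pixels), "xyz" and "attitude" of the camera in the world. Camera axes: x right, y up, looking along -z (the intrinsics and any distortion apply to the point x, -y, -z); pixel columns grow to the right and rows downward; lengths in m; the calibration is good to about 2 mm. A picture is of the moment at which its call begins. camera_info takes no time and is no camera call.
- arm.finish_job(): hands the job in; it is judged then, once.
Trained networks look in the newest picture that a camera, given by its name, has taken for a name from the list of things; names that differ only in an ending like _2 or _b are one class to them, and where a whole thing is asked for, a point or a joint stands for the part that bears it (a point fixed in the world has none). Each returns a list of dicts, best first, with "confidence" (0 to 1); they miss things now and then, are a little off and sometimes report something else, mostly with a low value. They report only what shows in the picture. A call takes as long as a camera call. They do not tell look-alikes from the thing itself.
- arm.find_in(camera, target): "point" ([x, y, z] in m, in world coordinates, good to about 4 mm: the middle of the surface that is visible of it).
- arm.pinpoint(camera, target): "point" ([x, y, z] in m, in world coordinates, good to about 4 mm: a listed point, or the origin of a listed thing).
The state is a dict: "clock": time; "qpos": joint angles; "dq": joint speeds; "effort": joint torques, N m; "position": TCP position; "tcp_rot": TCP orientation; "wrist_force": force on the tool from outside, world axes, zero at the start; "torque": the same for the moment, N m; "finger_gap": opening from 0.0 (shut) to 1.0 (fully open); "gripper_force": force on a finger pad.
Only numpy, scipy, OpenCV 4.12 (cv2) and the standard library are available. Lean on these libraries where they do the work, as an engineer would, in place of code of your own. Each camera call takes 0.05 s, during which the arm holds its last target. There are 200 camera calls.

TASK

Pick up the white cradle bar by its orange grip and hook its two steel tabs into the slots of the two blue uprights; the uprights are clamped some millimetres to the left of their marked place, so feel gently for the slots. Then push the bar down, firmly but without forcing it, until it sits fully home and both spring catches have snapped out over it; let go, and leave the glassware and bottles alone.

Things in the scene. Friction and masses are not known exactly. Their poses are not given: they have to be found in the camera images.
- grip (a point): Centre of the cradle bar's orange grip, 40 mm over the bar's underside. Bar: rigid, 0.15-0.31 kg, light, lies on the bench upright, as it will hang. Axes: x to the tabs, y along the bar to its left, z up. White beam 172 long (y), 14 thick (x), 36 high; grip block in its middle 44 long, 14 thick, top 54 mm over the underside. Pinch across x; tips may reach 20 mm over the underside
- tab_left (a point): Left steel hook tab, 6 mm wide (y), standing out of the beam to +x: a neck 8 mm high, then behind a 5.2 mm gap a lip 5 mm thick that hangs 16 mm below the neck. Whole hook 24 mm high; its tip 17 mm to +x of the grip point. This point: middle of the neck's underside, 9.5 mm to +x, 70 mm to +y, 16 mm below the grip point
- tab_right (a point): The right tab of the bar, the same at y = -70 mm. Other parts of the bar: two white prongs (y = +-45 mm, 8 mm high, tips 20 mm high) reaching 82 mm to -x, and two low steel lugs (y = +-45 mm, 17 mm to +x) whose sloping faces push the catches back on the way down
- slot_left (a point): MARKED place of the slot through the left blue upright (strip 30 wide, 4 mm thick). The head with both uprights and catches is really clamped 4 to 18 mm to its left (+y) and up to 3 mm nearer or farther (x), height exact: only felt or seen. Slot 9 wide, 30 high; point: middle of its bottom edge, half-way through the strip, 112 mm over the bench. Axes: x the way tabs go in, y left, z up
- slot_right (a point): The same for the right upright, 140 mm to -y; both are off by the same amount, not turned. Hook clearance 1.5 mm a side; tabs enter with the tab points 16-22 mm above the slot points. Push to +x until the beam meets the uprights (10 mm farther than where tab tips touch the uprights' faces), then down until the necks rest on the slots' bottom edges
- home (a point): Where the grip point is with the bar fully home if the head is at its marked place (rack's axes; the bar's are then parallel): 128 mm over the bench, 7 mm to -x of the uprights' front faces, midway between them. The rack is fixed to the bench; uprights end 168 mm over it; between them, within 32 mm of their middle, nothing is higher than 55 mm
- catch_left (a joint): Left spring catch: brass roller behind the uprights' plane, 45 mm left of the middle. In m: 0 out (at rest, or locked over the lug), up to 0.008 pushed back. On the way down the lugs push both catches back from about 14 mm above home: resistance rises to 8-14 N some 9 mm above home, then fades as they snap out over the lugs; then the hard stop. Over 60 N would bend the tabs
- catch_right (a joint): Right spring catch, the same, 45 mm to the right of the middle
- cell_center (a point): Glass cell (thick-walled clear tube, 56 mm across, 90 mm high) that stands on the bench: leave alone. This point is its centre
- wash_bottle: Clear bottle with a red cap, 60 mm across, 150 mm high: leave alone. Origin at the centre of its underside
- reagent_jar: Amber glass jar, 64 mm across, 90 mm high: leave alone. Origin at the centre of its underside
Mind the look-alikes: they are no part of the job. Of the things shaped like the part that bears grip, the white one is meant.

How it is judged:
By the outcome, as a careful person would: the job done as asked, in the order asked, and still so for the second after the job is handed in, with the robot touching nothing.
It also fails if it takes over 64 s, if anything falls off the work surface, if the arm or the gripper's body presses on something with over 40 N, if the wrist force passes 120 N, or if a joint passes its speed limit or range.

## Working session

There is one attempt and no reset: what is moved stays moved. The work goes in short steps, Python scripts to look and compute and a shell command to move; the robot and the scene stay as the last step left them, time stands still between calls to the robot, and variables do not carry over. Pictures are saved under pics/ and viewed, at most 10 in all, crops included, and the job is handed in when it is done.

```bash
mkdir -p pics; cat > h.py <<'E'
import numpy as np, cv2
from scipy.spatial.transform import Rotation as R
from workcell import arm
def cam(n):
    c=arm.camera_info(n); a=c["attitude"]
    M=R.from_euler('xyz',a,degrees=True).as_matrix() if np.size(a)==3 else np.array(a)
    return c,M,np.array(c["xyz"])
def px2w(n,u,v,d):
    c,M,t=cam(n); p=np.array([(u-c["cx"])/c["fx"]*d,-(v-c["cy"])/c["fy"]*d,-d]); return M@p+t
def cloud(n,D):
    c,M,t=cam(n); v,u=np.mgrid[:D.shape[0],:D.shape[1]]
    P=np.stack([(u-c["cx"])/c["fx"]*D,-(v-c["cy"])/c["fy"]*D,-D],-1); return P@M.T+t
E
python3 - <<'E'
from h import *
for n in("scene","top"):
    print(arm.camera_info(n))
    im,D=arm.grab_frame(n); cv2.imwrite(f"pics/{n}0.png",im[...,::-1]); np.savez(f"{n}0.npz",im=im,D=D)
    for t in ["grip","tab_left","tab_right","slot_left","slot_right","home","cell_center"]:
        print(n,t,[(np.round(r["point"],3).tolist(),round(r["confidence"],2)) for r in arm.pinpoint(n,t)][:4])
print(arm.sense())
E
```

```text
{'fx': 509.37816896816986, 'fy': 509.37816896816986, 'cx': 275.10713324986773, 'cy': 209.80540465253478, 'xyz': array([ 0.98623365, -0.32038154,  1.09935296]), 'attitude': array([31.05233713, -0.21954575, 55.69437406])}
scene grip [([0.518, 0.22, 0.042], 0.85), ([0.269, 0.174, 0.041], 0.8), ([0.735, 0.287, 0.041], 0.62), ([0.542, 0.284, 0.025], 0.53)]
scene tab_left [([0.248, 0.109, 0.025], 0.97), ([0.715, 0.358, 0.026], 0.73), ([0.545, 0.288, 0.026], 0.67), ([0.497, -0.29, 0.105], 0.39)]
scene tab_right [([0.77, 0.231, 0.021], 0.73), ([0.515, 0.152, 0.021], 0.58), ([0.264, 0.246, 0.025], 0.56), ([0.737, -0.001, 0.045], 0.41)]
scene slot_left [([0.539, -0.153, 0.111], 0.92)]
scene slot_right [([0.496, -0.287, 0.111], 0.57)]
scene home []
scene cell_center [([0.74, -0.0, 0.041], 0.94)]
{'fx': 451.0862637477716, 'fy': 451.0862637477716, 'cx': 272.81916116746055, 'cy': 208.02201471489553, 'xyz': array([ 0.3472932 , -0.02117739,  1.29333386]), 'attitude': array([  7.47395243,   1.19985484, -88.7525606 ])}
top grip [([0.519, 0.219, 0.039], 0.9), ([0.264, 0.175, 0.039], 0.86), ([0.734, 0.2
[... 418 characters left out ...]
([0.769, -0.204, -0.002], 0.67)]
{'clock': 0.8, 'qpos': array([-6.65774837e+01,  1.48940884e+01, -7.90984601e+00,  6.71914795e+01,
       -1.57223591e-04,  8.99978606e+01]), 'dq': array([0.02021833, 0.01076155, 0.00838037, 0.01504237, 0.03166313,
       0.0995853 ]), 'effort': array([ 1.24390084e-03, -4.05552685e+01,  2.54222864e+01,  5.80062133e-04,
        9.49290779e-05, -7.00528744e-06]), 'position': array([ 0.20869562, -0.48174997,  0.21134798]), 'tcp_rot': array([1.79995414e+02, 1.57394836e-04, 2.34246557e+01]), 'wrist_force': array([ 0.15856675, -0.16186132,  0.23660166]), 'torque': array([ 0.00639264, -0.05596141,  0.01126076]), 'gripper_force': 0.0, 'finger_gap': 1.0048371221505314}
```

View pics/scene0.png

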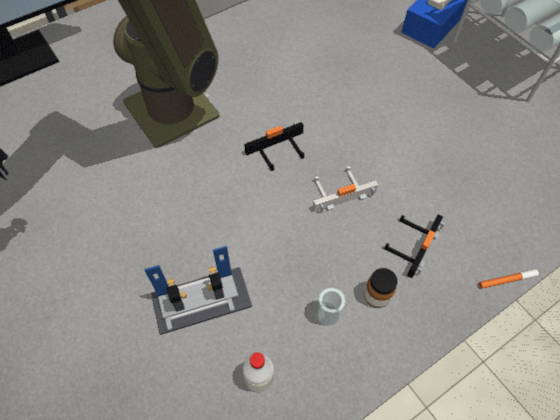

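View pics/top0.png

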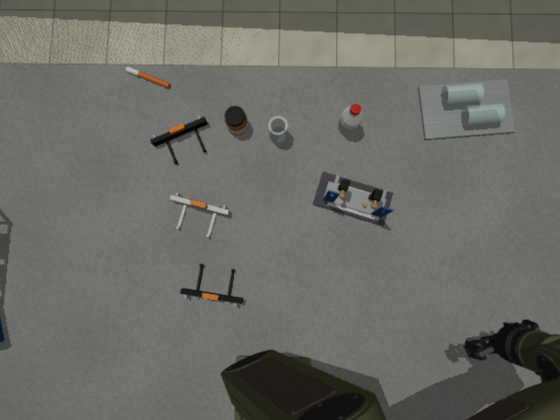

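The bar candidates in the scene view are black (274,137), white (346,190) and black (428,240). The white one at (346,190) fits, which is (199,204) in the top view. The rack is at (200,290). Next I'll confirm with an enlarged crop and measure both.

```bash
python3 - <<'E'
from h import *
s=np.load("scene0.npz"); t=np.load("top0.npz")
a=cv2.resize(s["im"][155:225,295:395],(400,280),interpolation=2)
b=cv2.resize(s["im"][235:335,140:260],(400,333),interpolation=2)[:280]
c=cv2.resize(t["im"][170:250,150:250],(400,320),interpolation=2)
d=cv2.resize(t["im"][165:235,305:405],(400,280),interpolation=2); d=np.vstack([d,np.zeros((40,400,3),np.uint8)])
cv2.imwrite("pics/crops.png",np.vstack([np.hstack([a,b]),np.hstack([c,d])])[...,::-1])
for n,z in(("scene",s),("top",t)):
    P=cloud(n,z["D"]); im=z["im"]; h=cv2.cvtColor(im,cv2.COLOR_RGB2HSV)
    ok=z["D"]>0
    near=ok&(np.hypot(P[...,0]-.518,P[...,1]-.22)<.12)
    o=near&(h[...,0]<15)&(h[...,1]>150)&(h[...,2]>90)&(P[...,2]>.03)
    top=o&(P[...,2]>.049)
    print(n,"orange",o.sum(),P[o].mean(0).round(4),"top",P[top].mean(0).round(4) if top.any() else 0)
    w=near&(h[...,1]<60)&(P[...,2]>.025)&(P[...,2]<.06)
    f=cv2.fitLine((P[w|o][:,:2]*1000).astype(np.float32),cv2.DIST_HUBER,0,.01,.01).ravel(); print(" beamline",f, w.sum(), np.degrees(np.arctan2(f[1],f[0])))
    bl=ok&(h[...,0]>100)&(h[...,0]<130)&(h[...,1]>120)&(P[...,2]>.06)&(np.hypot(P[...,0]-.517,P[...,1]+.22)<.15)
    k,l=cv2.connectedComponents(bl.astype(np.uint8))
    for i in range(1,k):
        q=P[l==i]
        if len(q)<15: continue
        print(" blue",len(q),q.mean(0).round(4),"z",q[:,2].min().round(3),q[:,2].max().round(3))
        qt=q[q[:,2]>.155]
        if len(qt): print("   top",len(qt),qt.mean(0).round(4),qt.min(0).round(4),qt.max(0).round(4))
E
```

```text
scene orange 122 [0.518  0.2154 0.052 ] top [0.5176 0.2166 0.0549]
 beamline [2.4235031e-01 9.7018880e-01 5.1976562e+02 2.1579176e+02] 397 75.97469
 blue 271 [ 0.538  -0.1478  0.1173] z 0.06 0.171
   top 54 [ 0.5376 -0.1473  0.1632] [ 0.5331 -0.16    0.1553] [ 0.5439 -0.1337  0.1714]
 blue 296 [ 0.4987 -0.2814  0.1178] z 0.06 0.171
   top 62 [ 0.4987 -0.2816  0.1634] [ 0.4929 -0.2945  0.1551] [ 0.5029 -0.268   0.1713]
top orange 67 [0.5173 0.2177 0.0532] top [0.5175 0.218  0.0533]
 beamline [2.4001476e-01 9.7076923e-01 5.1678436e+02 2.1685373e+02] 247 76.11259
 blue 86 [ 0.5359 -0.1452  0.1246] z 0.06 0.172
   top 25 [ 0.5368 -0.145   0.1664] [ 0.5327 -0.1579  0.1557] [ 0.5406 -0.1327  0.1721]
 blue 98 [ 0.4972 -0.2773  0.1238] z 0.062 0.171
   top 30 [ 0.4978 -0.2781  0.1654] [ 0.4926 -0.2927  0.1551] [ 0.5025 -0.2656  0.1711]
```

View pics/crops.png

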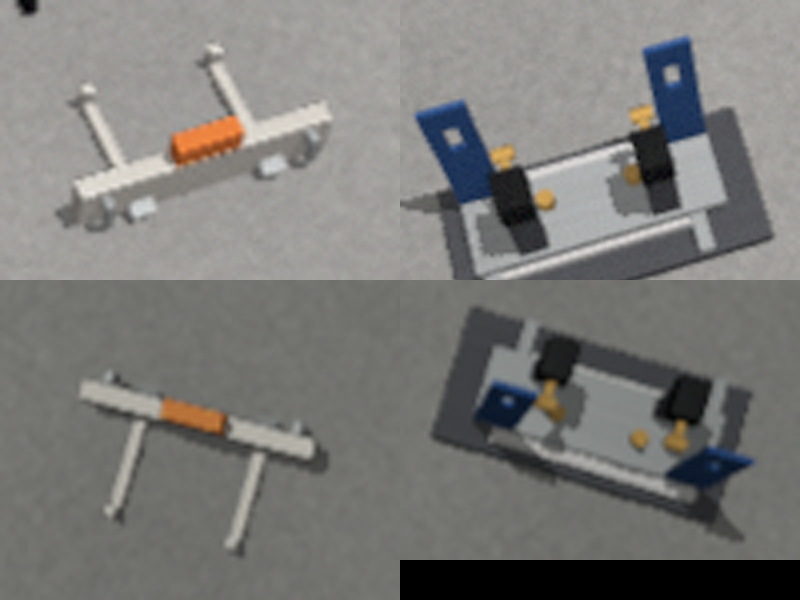

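The white bar is confirmed: orange grip in the middle, tabs pointing away from the robot, yaw about -14°. The two uprights with their slots are clear in both views, with the rack's yaw about -16.3°. Moving over the grip.

```bash
cat >> h.py <<'E'
def go(x,y,z,yaw):
    """remaining shift in current tool axes (mm) and turn (rad) to world target, tool down"""
    s=arm.sense(); M=R.from_euler('xyz',s["tcp_rot"],degrees=True)
    G=R.from_euler('xyz',[180,0,yaw],degrees=True)
    print("t",round(s["clock"],2),"pos",s["position"].round(4),"rpy",s["tcp_rot"].round(2),"F",s["wrist_force"].round(1),"gap",round(s["finger_gap"],3))
    print(" shift",(M.inv().apply(np.array([x,y,z])-s["position"])*1000).round(1),"turn",(M.inv()*G).as_rotvec().round(3))
E
r="28 -26 3 0 0 0 85"
python3 -m pendant '28 -26 3 0 0 0 85; 28 -26 3 0 0 0 85; 28 -26 3 0 0 0 85; 28 -26 3 0 0 0 85; 28 -26 3 0 0 0 85; 28 -26 3 0 0 0 85; 28 -26 3 0 0 0 85; 28 -26 3 0 0 0 85' | tail -1
python3 -m pendant '28 -26 3 0 0 0 85; 28 -26 3 0 0 0 85; 28 -26 3 0 0 0 85; 28 -26 3 0 0 0 85; 28 -26 3 0 0 0 85; 28 -26 3 0 0 0 85; 28 -26 3 0 0 0 85; 28 -26 3 0 0 0 85'| tail -1
python3 -m pendant '28 -26 3 0 0 0 85; 28 -26 3 0 0 0 85; 28 -26 3 0 0 0 85; 28 -26 3 0 0 0 85; 0 0 0 0 0 -0.1 85;0 0 0 0 0 -0.1 85;0 0 0 0 0 -0.1 85;0 0 0 0 0 -0.1 85'| tail -1
python3 -m pendant '0 0 0 0 0 -0.1 85;0 0 0 0 0 -0.1 85;0 0 0 0 0 -0.1 85;0 0 0 0 0 -0.1 85;0 0 0 0 0 -0.118 85;0 0 0 0 0 0 85'| tail -1
python3 -c "
from h import *
go(.5177,.2175,.12,76)"
```

```text
gripper_force: 0.0
gripper_force: 0.0
gripper_force: 0.0
gripper_force: 0.0
t 3.3 pos [0.5158 0.2181 0.1513] rpy [-180.      0.     76.13] F [ 1.  -0.2 -0.9] gap 0.999
 shift [-0.1  1.9 31.3] turn [-0.     0.     0.002]
```

```bash

python3 -m pendant '0 1.9 18 0 0 0 85;0 0 18 0 0 0 85;0 0 18 0 0 0 85;0 0 18 0 0 0 85;0 0 16 0 0 0 85;0 0 12 0 0 0 85;0 0 9 0 0 0 85;0 0 0 0 0 0 85'
python3 -m pendant '0 0 0 0 0 0 5;0 0 0 0 0 0 5;0 0 0 0 0 0 5;0 0 0 0 0 0 5;0 0 0 0 0 0 5;0 0 0 0 0 0 5;0 0 0 0 0 0 5;0 0 0 0 0 0 5'
python3 -c "
from h import *
go(.5177,.2175,.042,76)"
```

```text
clock: 3.97
position: [0.5162, 0.2169, 0.0404]
tcp_rot: [-179.8, 0.1, 75.9]
wrist_force: [-1.0, -1.1, 0.2]
finger_gap: 0.992
gripper_force: 0.0
clock: 4.63
position: [0.5177, 0.2176, 0.0424]
tcp_rot: [180.0, -0.0, 76.0]
wrist_force: [-0.3, 0.3, 0.3]
finger_gap: 0.057
gripper_force: 0.0
t 4.63 pos [0.5177 0.2176 0.0424] rpy [ 1.7999e+02 -1.0000e-02  7.6020e+01] F [-0.3  0.3  0.3] gap 0.057
 shift [-0.1 -0.   0.4] turn [ 0. -0.  0.]
```

```bash
python3 - <<'E'
from h import *
im,D=arm.grab_frame("scene"); a=im[140:240,280:400]
im2,D2=arm.grab_frame("top"); b=im2[150:250,140:260]
cv2.imwrite("pics/g1.png",np.hstack([cv2.resize(x,(400,333),interpolation=2) for x in(a,b)])[...,::-1])
np.savez("s1.npz",im=im,D=D,im2=im2,D2=D2)
for c in("scene","top"): print(c,[(np.round(r["point"],3).tolist(),round(r["confidence"],2)) for r in arm.pinpoint(c,"grip")][:4])
E
```

```text
scene [([0.268, 0.175, 0.044], 0.77), ([0.524, 0.22, 0.041], 0.55)]
top [([0.262, 0.176, 0.039], 0.72), ([0.518, 0.218, 0.039], 0.57)]
```

View pics/g1.png

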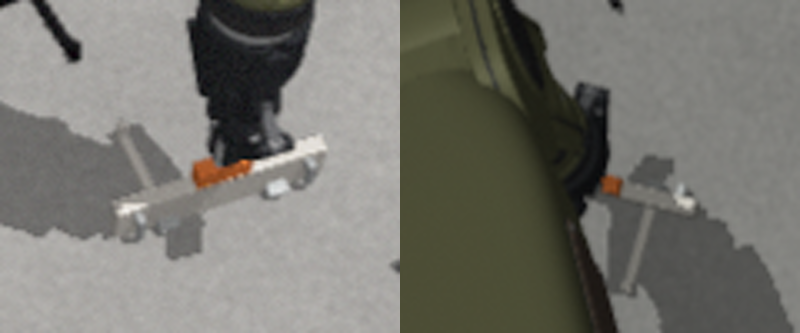

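```bash
python3 - <<'E'
from h import *
z=np.load("s1.npz")
for n,D,im in(("scene",z["D"],z["im"]),("top",z["D2"],z["im2"])):
    c,M,t=cam(n); s=arm.sense()
    for p in (s["position"],s["position"]-[0,0,.019]):
        q=M.T@(p-t); print(n,c["cx"]+c["fx"]*q[0]/-q[2],c["cy"]-c["fy"]*q[1]/-q[2])
    P=cloud(n,D); h=cv2.cvtColor(im,cv2.COLOR_RGB2HSV)
    o=(D>0)&(np.hypot(P[...,0]-.518,P[...,1]-.22)<.12)
    g=o&(h[...,0]<15)&(h[...,1]>150)&(h[...,2]>90)&(P[...,2]>.03)
    print(" orange",g.sum(),P[g].mean(0).round(4),P[g].min(0).round(3),P[g].max(0).round(3))
    w=o&(h[...,1]<60)&(h[...,2]>80)&(P[...,2]>.025)&(P[...,2]<.06)
    q=P[w|g]; f=cv2.fitLine((q[:,:2]*1000).astype(np.float32),cv2.DIST_HUBER,0,.01,.01).ravel(); print(" line",f,q.min(0).round(3),q.max(0).round(3))
    b=o&(im.max(-1)<60)&(P[...,2]>.028)&(P[...,2]<.12)
    for lo in np.arange(.03,.12,.015):
        k=b&(P[...,2]>=lo)&(P[...,2]<lo+.015)
        if k.any(): print("  black",round(lo,3),k.sum(),P[k].mean(0).round(3),P[k].min(0).round(3),P[k].max(0).round(3))
print(arm.sense()["finger_gap"],arm.sense()["gripper_force"])
E
```

```text
scene 346.212504375078 191.3521925130736
scene 345.2782255876865 195.49184068474364
 orange 81 [0.5186 0.2109 0.0498] [0.506 0.195 0.038] [0.53  0.236 0.07 ]
 line [2.4499561e-01 9.6952420e-01 5.2024213e+02 2.1445424e+02] [0.491 0.135 0.025] [0.55  0.305 0.07 ]
  black 0.06 7 [0.52  0.211 0.072] [0.509 0.208 0.068] [0.529 0.215 0.074]
  black 0.075 18 [0.52  0.209 0.082] [0.507 0.207 0.077] [0.531 0.214 0.09 ]
  black 0.09 13 [0.517 0.208 0.097] [0.509 0.205 0.092] [0.528 0.212 0.103]
  black 0.105 69 [0.523 0.209 0.114] [0.478 0.197 0.105] [0.549 0.224 0.12 ]
top 198.56396069030055 204.2221730419429
top 199.79037833083174 205.14403440599267
 orange 23 [0.5137 0.2033 0.0531] [0.508 0.198 0.046] [0.52  0.209 0.067]
 line [2.2584917e-01 9.7416228e-01 5.0599564e+02 1.7245850e+02] [0.433 0.135 0.025] [0.52  0.209 0.067]
  black 0.06 2 [0.513 0.209 0.073] [0.506 0.205 0.072] [0.52  0.213 0.074]
  black 0.075 2 [0.505 0.212 0.079] [0.502 0.209 0.078] [0.508 0.215 0.08 ]
  black 0.105 12 [0.498 0.213 0.117] [0.481 0.198 0.114] [0.548 0.223 0.12 ]
0.058346653222465863 0.0
```

```bash
python3 -c "
import cv2,numpy as np
a=np.load('s1.npz')['im'][150:215,310:390]
cv2.imwrite('pics/g1z.png',cv2.resize(a,(800,600),interpolation=2)[...,::-1])"
python3 -m pendant '0 0 0 0 0 0 0;0 0 0 0 0 0 0;0 0 0 0 0 0 0;0 0 0 0 0 0 0'
```

```text
clock: 5.17
position: [0.5176, 0.2176, 0.0422]
tcp_rot: [-180.0, 0.0, 76.0]
wrist_force: [0.9, 0.4, 0.2]
finger_gap: -0.001
gripper_force: 0.0
```

View pics/g1z.png

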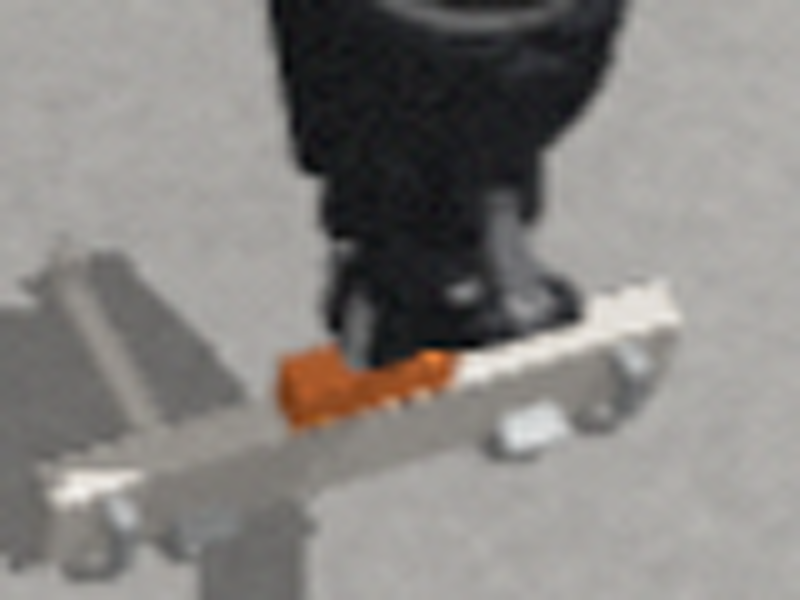

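```bash
python3 - <<'E'
from h import *
z=np.load("s1.npz");P=cloud("scene",z["D"])
for u,v in [(350,188),(346,187),(344,185),(347,180),(352,184),(360,183),(358,170),(365,181),(362,175),(353,189),(342,192),(340,190),(345,193),(372,183),(322,202)]:
    print(u,v,P[v,u].round(3),z["im"][v,u], z["D"][v,u])
z0=np.load("scene0.npz");P0=cloud("scene",z0["D"])
for u,v in [(342,192),(345,189),(353,187),(372,183),(322,202)]: print(u,v,P0[v,u].round(3),z0["im"][v,u])
E
```

```text
350 188 [0.529 0.215 0.074] [35 37 37] 1.2291217
346 187 [0.522 0.209 0.074] [78 79 79] 1.2303427
344 185 [0.516 0.206 0.078] [63 62 63] 1.228835
347 180 [0.527 0.201 0.116] [23 23 25] 1.1904461
352 184 [0.547 0.198 0.127] [25 25 25] 1.172139
360 183 [0.569 0.197 0.159] [87 87 90] 1.1343446
358 170 [0.55  0.204 0.181] [40 42 42] 1.1256068
365 181 [0.571 0.211 0.158] [49 53 56] 1.1382704
362 175 [0.558 0.211 0.167] [122 123 123] 1.1363252
353 189 [0.526 0.231 0.052] [191 105  49] 1.2547554
342 192 [0.519 0.201 0.055] [156  80  37] 1.2460194
340 190 [0.511 0.202 0.053] [167  88  41] 1.251199
345 193 [0.52  0.211 0.043] [142  75  34] 1.258296
372 183 [0.533 0.289 0.038] [226 222 216] 1.280288
322 202 [0.507 0.151 0.037] [187 182 175] 1.2515532
342 192 [0.52  0.201 0.056] [199 103  49]
345 189 [0.516 0.213 0.055] [238 133  66]
353 187 [0.523 0.232 0.056] [237 131  64]
372 183 [0.534 0.288 0.04 ] [218 214 205]
322 202 [0.507 0.151 0.038] [180 174 167]
```

```bash
python3 - <<'E'
from h import *
im,D=arm.grab_frame("scene"); np.savez("s2.npz",im=im,D=D)
print(arm.sense()["position"],arm.sense()["qpos"].round(2))
def prof(P,D,c):
    o=(D>0)&(np.hypot(P[...,0]-c[0],P[...,1]-c[1])<.075)
    for lo in np.arange(.02,.26,.01):
        k=o&(P[...,2]>=lo)&(P[...,2]<lo+.01)
        if k.sum()>1: print(round(lo,3),k.sum(),(np.percentile(P[k],5,0)*1000).round(),(np.percentile(P[k],95,0)*1000).round(),im[k].mean(0).round())
prof(cloud("scene",D),D,(.5177,.2176))
print("start top view")
z=np.load("top0.npz"); im=z["im"]; prof(cloud("top",z["D"]),z["D"],(.209,-.482))
E
```

```text
[0.5177027  0.21754858 0.04230716] [ 22.79  25.43 -18.99  45.57  -0.   126.78]
0.02 122 [508. 146.  20.] [548. 282.  29.] [131. 128. 124.]
0.03 256 [498. 148.  31.] [538. 285.  39.] [166. 160. 153.]
0.04 50 [507. 159.  40.] [533. 270.  48.] [155. 103.  72.]
0.05 62 [508. 198.  50.] [526. 233.  58.] [168.  94.  52.]
0.06 6 [508. 203.  61.] [519. 212.  68.] [107.  90.  80.]
0.07 20 [509. 205.  70.] [529. 218.  78.] [68. 61. 58.]
0.08 19 [508. 206.  81.] [528. 211.  89.] [63. 64. 64.]
0.09 14 [508. 206.  92.] [527. 210.  99.] [61. 62. 63.]
0.1 13 [505. 202. 103.] [535. 217. 109.] [37. 38. 39.]
0.11 66 [486. 199. 111.] [539. 222. 120.] [30. 31. 34.]
0.12 41 [477. 198. 121.] [549. 216. 130.] [29. 29. 31.]
0.13 47 [473. 195. 131.] [558. 216. 139.] [29. 29. 30.]
0.14 40 [460. 193. 141.] [562. 219. 149.] [34. 35. 37.]
0.15 108 [474. 192. 150.] [575. 218. 159.] [67. 68. 70.]
0.16 66 [522. 196. 160.] [565. 211. 170.] [60. 61. 62.]
0.17 46 [527. 197. 170.] [558. 216. 179.] [50. 51. 53.]
0.18 32 [544. 199. 180.] [554. 219. 189.] [47. 48. 50.]
0.19 57 [506. 181. 191.] [552. 220. 200.] [33. 34. 36.]
0.2 100 [501. 181. 201.] [553. 226. 210.] [31. 31. 34.]
0.21 94 [505. 180. 211.] [552. 227. 219.] [31. 32. 34.]
0.22 105 [499. 180. 221.] [553. 225. 229.] [32. 33. 35.]
0.23 195 [497. 181. 231.] [551. 234. 240.] [48. 49. 51.]
0.24 43 [495. 184. 240.] [549. 224. 250.] [63. 63. 64.]
0.25 104 [505. 183. 250.] [551. 226. 259.] [35. 35. 36.]
start top view
0.24 7 [ 194. -519.  246.] [ 231. -431.  250.] [69. 69. 67.]
0.25 18 [ 193. -524.  251.] [ 237. -429.  260.] [40. 40. 40.]
```

The fingers shut to 0 on nothing. The depth profile shows the tips about 73 mm above the bench, while the reported TCP implies 23 mm. So the reported z is about 50 mm too low, and x and y agree. I'll open and go down about 47 mm more in stages, watching the force.

```bash

python3 -m pendant '0 0 0 0 0 0 85;0 0 0 0 0 0 85;0 0 0 0 0 0 85;0 0 0 0 0 0 85;0 0 0 0 0 0 85;0 0 0 0 0 0 85;0 0 0 0 0 0 85;0 0 0 0 0 0 85'
python3 -m pendant '0 0 6 0 0 0 85;0 0 6 0 0 0 85;0 0 6 0 0 0 85;0 0 6 0 0 0 85;0 0 6 0 0 0 85;0 0 5 0 0 0 85;0 0 0 0 0 0 85;0 0 0 0 0 0 85'
python3 - <<'E'
from h import *
im,D=arm.grab_frame("scene");P=cloud("scene",D)
o=(D>0)&(np.hypot(P[...,0]-.518,P[...,1]-.2176)<.075)&(im.max(-1)<110)
for lo in np.arange(.03,.2,.01):
    k=o&(P[...,2]>=lo)&(P[...,2]<lo+.01)
    if k.sum()>1: print(round(lo,3),k.sum(),(np.percentile(P[k],5,0)*1000).round(),(np.percentile(P[k],95,0)*1000).round())
cv2.imwrite("pics/g2.png",cv2.resize(im[140:215,305:395],(720,600),interpolation=2)[...,::-1])
E
```

```text
clock: 5.88
position: [0.5177, 0.2176, 0.0423]
tcp_rot: [180.0, -0.0, 76.0]
wrist_force: [0.3, 0.5, 0.5]
finger_gap: 0.995
gripper_force: 0.0
clock: 6.55
position: [0.5173, 0.2174, 0.0067]
tcp_rot: [-179.9, 0.0, 76.0]
wrist_force: [0.6, -0.1, 0.1]
finger_gap: 0.997
gripper_force: 0.0
0.03 3 [478. 225.  37.] [528. 235.  39.]
0.04 22 [471. 196.  42.] [562. 234.  50.]
0.05 36 [470. 197.  52.] [570. 234.  60.]
0.06 27 [468. 195.  61.] [568. 228.  69.]
0.07 16 [466. 196.  71.] [565. 224.  78.]
0.08 25 [454. 192.  81.] [583. 225.  89.]
0.09 72 [448. 189.  91.] [587. 223.  99.]
0.1 73 [453. 190. 100.] [586. 223. 109.]
0.11 65 [449. 191. 111.] [585. 222. 119.]
0.12 70 [452. 190. 121.] [585. 221. 130.]
0.13 100 [454. 191. 131.] [584. 221. 140.]
0.14 94 [454. 192. 140.] [581. 222. 148.]
0.15 32 [510. 182. 150.] [553. 222. 160.]
0.16 81 [497. 180. 161.] [553. 223. 170.]
0.17 77 [508. 181. 170.] [553. 224. 179.]
0.18 102 [502. 180. 181.] [553. 221. 189.]
0.19 116 [500. 180. 191.] [552. 221. 200.]
```

View pics/g2.png

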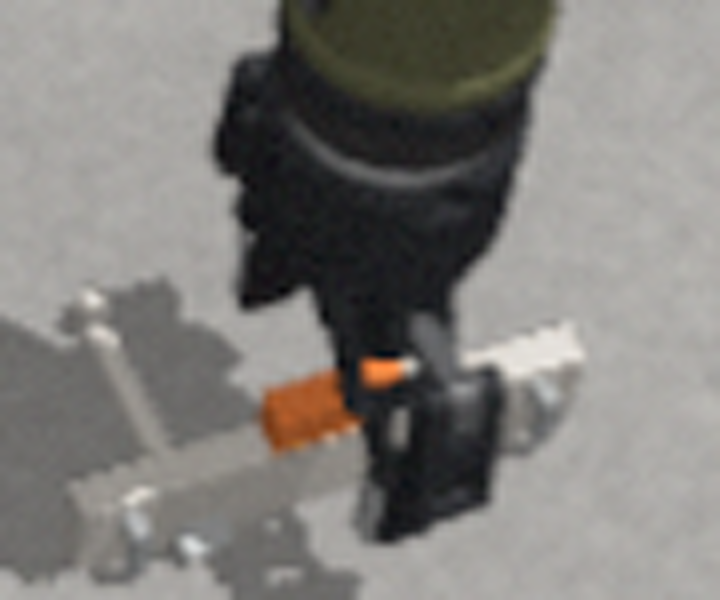

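The fingers now straddle the grip, with the front fingertip around (430,530) in the crop, roughly 40 mm up. I'll go down 9 mm more and close.

```bash

python3 -m pendant '0 0 5 0 0 0 85;0 0 4 0 0 0 85;0 0 0 0 0 0 5;0 0 0 0 0 0 5;0 0 0 0 0 0 5;0 0 0 0 0 0 5;0 0 0 0 0 0 5;0 0 0 0 0 0 5'
python3 -m pendant '0 0 0 0 0 0 5;0 0 0 0 0 0 5;0 0 0 0 0 0 5'
```

```text
clock: 7.27
position: [0.518, 0.2176, -0.0014]
tcp_rot: [180.0, -0.0, 76.0]
wrist_force: [-0.6, -0.3, 0.5]
finger_gap: 0.156
gripper_force: 58.4
clock: 7.52
position: [0.5181, 0.2177, -0.0014]
tcp_rot: [180.0, -0.0, 76.0]
wrist_force: [0.8, -0.7, 1.8]
finger_gap: 0.156
gripper_force: 59.1
```

```bash

python3 -m pendant '0 0 -5 0 0 0 5;0 0 -12 0 0 0 5;0 0 -20 0 0 0 5;0 0 -20 0 0 0 5;0 0 -20 0 0 0 5;0 0 -20 0 0 0 5;0 0 -10 0 0 0 5;0 0 0 0 0 0 5'
python3 -m pendant '-15 2 0 0 0 0.02 5;-27 3.5 0 0 0 0.022 5;-27 3.5 0 0 0 0 5;-27 3.5 0 0 0 0 5;-27 3.5 0 0 0 0 5;-27 3.5 0 0 0 0 5;-27 3.5 0 0 0 0 5;-27 3.5 0 0 0 0 5' | head -3
python3 -m pendant '-27 3 0 0 0 0 5;-27 3 0 0 0 0 5;-27 3 0 0 0 0 5;-27 3 0 0 0 0 5;-27 3 0 0 0 0 5;-27 3 0 0 0 0 5;-25 3 0 0 0 0 5;-12 2 0 0 0 0 5'
python3 -m pendant '0 0 0 0 0 0 5;0 0 0 0 0 0 5' | tail -3
python3 - <<'E'
from h import *
go(.469,-.1984,.1056,73.6)
for n in("scene","top"):
    im,D=arm.grab_frame(n); np.savez(n+"3.npz",im=im,D=D); P=cloud(n,D); h=cv2.cvtColor(im,cv2.COLOR_RGB2HSV)
    near=(D>0)&(np.hypot(P[...,0]-.48,P[...,1]+.2)<.15)
    w=near&(h[...,1]<60)&(im.min(-1)>80)&(P[...,2]>.12)&(P[...,2]<.16)
    q=P[w]; 
    if len(q)>20:
        f=cv2.fitLine((q[:,:2]*1000).astype(np.float32),cv2.DIST_HUBER,0,.01,.01).ravel(); print(n,len(q),f,np.degrees(np.arctan2(f[1],f[0])),q.min(0).round(3),q.max(0).round(3))
s=np.load("scene3.npz")["im"];t=np.load("top3.npz")["im"]
cv2.imwrite("pics/r3.png",np.vstack([cv2.resize(x,(600,300),interpolation=2) for x in(s[210:290,110:270],t[155:235,290:450])])[...,::-1])
E
```

```text
clock: 8.18
position: [0.5192, 0.2182, 0.1076]
tcp_rot: [179.8, -0.1, 76.0]
wrist_force: [0.7, -0.3, -2.0]
finger_gap: 0.153
gripper_force: 58.6
clock: 8.85
position: [0.4844, 0.0123, 0.1036]
tcp_rot: [-179.8, 0.1, 73.6]
clock: 9.52
position: [0.4502, -0.1857, 0.1037]
tcp_rot: [-179.8, 0.1, 73.4]
wrist_force: [0.8, 0.9, -2.4]
finger_gap: 0.155
gripper_force: 58.6
wrist_force: [-0.7, 0.1, -1.8]
finger_gap: 0.154
gripper_force: 58.6
t 9.68 pos [ 0.4515 -0.1831  0.1042] rpy [-1.7986e+02 -6.0000e-02  7.3500e+01] F [-0.7  0.1 -1.8] gap 0.154
 shift [-9.7 21.2 -1.5] turn [-0.002 -0.001 -0.002]
scene 729 [ 2.8398106e-01  9.5882988e-01  4.5543683e+02 -1.8303856e+02] 73.502045 [ 0.365 -0.285  0.12 ] [ 0.543 -0.098  0.159]
top 168 [ 3.6145923e-01  9.3238789e-01  4.6567017e+02 -1.2831424e+02] 68.81016 [ 0.386 -0.17   0.121] [ 0.542 -0.097  0.151]
```

View pics/r3.png

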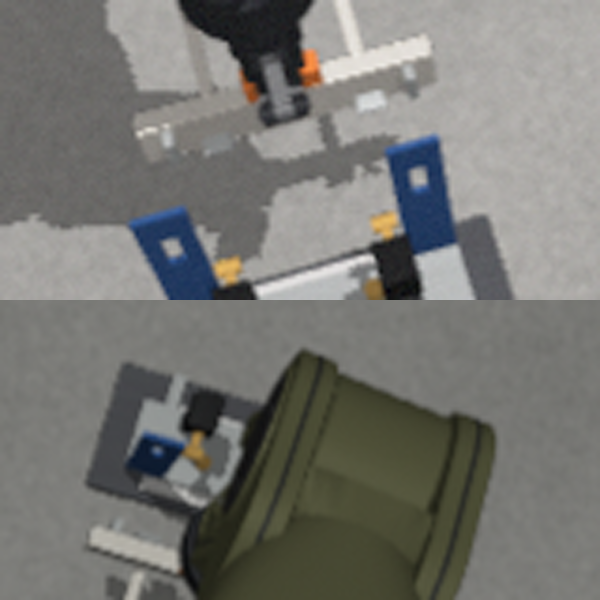

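The picture shows the bar held level and parallel to the uprights, with the tabs at (165,135) and (410,75) and the slots at (172,245) and (418,178). Now measuring the bar relative to the uprights.

```bash
python3 - <<'E'
from h import *
z=np.load("scene3.npz"); im,D=z["im"],z["D"]; P=cloud("scene",D); h=cv2.cvtColor(im,cv2.COLOR_RGB2HSV)
a=np.radians(-16.4); X=np.array([np.cos(a),np.sin(a)]);Y=np.array([-X[1],X[0]])
p=arm.sense()["position"]
U=(P[...,:2]-p[:2])@X*1000; V=(P[...,:2]-p[:2])@Y*1000; Z=P[...,2]*1000
white=(D>0)&(h[...,1]<70)&(im.min(-1)>75)&(abs(V)<110)&(abs(U)<14)&(Z>95)&(Z<160)
def ends(m,name):
    v=V[m]; print(name,m.sum(),"V",np.percentile(v,[0.5,2,98,99.5]).round(1),"U",np.percentile(U[m],[5,50,95]).round(1),"Z",np.percentile(Z[m],[2,50,98]).round(1))
ends(white&(Z<136)&(Z>112),"beam face"); ends(white&(Z>137)&(Z<147),"beam top")
o=(D>0)&(h[...,0]<15)&(h[...,1]>150)&(h[...,2]>90)&(abs(V)<60)&(abs(U)<40)&(Z>130); ends(o,"orange")
for n,lo,hi in(("left",30,120),("right",-120,-30)):
    b=(D>0)&(h[...,0]>100)&(h[...,0]<130)&(h[...,1]>110)&(V>lo)&(V<hi)&(Z>60)&(U>0)&(U<90)
    ends(b,n)
    for l in(150,158): 
        k=b&(Z>l)&(Z<l+10); ends(k," strip z%d"%l)
    # slot hole: non-blue inside strip
    k=cv2.morphologyEx(b.astype(np.uint8),cv2.MORPH_CLOSE,np.ones((9,9)))-b
    k=cv2.erode(cv2.morphologyEx(b.astype(np.uint8),cv2.MORPH_CLOSE,np.ones((9,9))),np.ones((3,3)))*(1-b)
    r,c=np.nonzero(k); um=np.median(U[b&(Z>120)])
    # intersect rays with strip plane
    cc,M,t=cam("scene"); d=np.stack([(c-cc["cx"])/cc["fx"],-(r-cc["cy"])/cc["fy"],-np.ones(len(c))],-1)@M.T
    N=np.array([X[0],X[1],0]); s=((um/1000)-(t-np.r_[p[:2],0])@N)/(d@N); Q=t+d*s[:,None]
    if len(c): print("  slot px",c.mean().round(1),r.mean().round(1),"V",(((Q[:,:2]-p[:2])@Y)*1000).mean().round(1),"Z",(Q[:,2]*1000).mean().round(1),len(c),"plane U",um.round(1))
E
```

```text
beam face 376 V [-84.1 -82.4  82.7  85. ] U [ 3.2  4.8 12. ] Z [113.4 121.9 135.4]
beam top 423 V [-85.  -82.7  82.9  85. ] U [-8.2  0.1  6. ] Z [137.4 141.8 145.3]
orange 46 V [-21.6 -21.5  19.4  19.6] U [-2.6  4.5 17.9] Z [145.2 158.2 198.4]
left 278 V [43.9 44.4 70.7 71.1] U [70.8 72.6 74.2] Z [ 61.  115.  169.3]
 strip z150 29 V [43.9 44.2 69.9 70. ] U [71.7 72.7 74.2] Z [150.1 155.6 159.5]
 strip z158 40 V [44.1 44.9 70.5 70.7] U [69.1 72.6 74.3] Z [158.2 164.4 167.7]
  slot px 221.1 256.6 V 57.6 Z 131.5 29 plane U 72.6
right 304 V [-95.8 -95.2 -68.5 -68.1] U [70.9 72.9 74.2] Z [ 63.5 117.1 169.6]
 strip z150 28 V [-94.6 -94.2 -68.4 -68.2] U [71.7 72.9 74.2] Z [150.6 154.6 159.3]
 strip z158 43 V [-95.6 -95.4 -68.7 -68.3] U [69.2 72.9 74.3] Z [159.  164.5 167.7]
  slot px 155.4 275.6 V -82.0 Z 130.6 32 plane U 72.9
```

Bar to uprights: the slots are centred 12.2 mm to the bar's right (V = 57.6 and -82.0), and the front face is about 68.7 mm ahead. Heights agree with the spec. Shifting over and approaching to about 6 mm short of the faces.

```bash

python3 -m pendant '-4 5 -1.5 0 0 -0.002 5;-4 8 0 0 0 0 5;-4.2 8 0 0 0 0 5;0 8 0 0 0 0 5;0 8 0 0 0 0 5;0 6 0 0 0 0 5;0 3 0 0 0 0 5;0 0 0 0 0 0 5'
python3 -m pendant '0 0 0 0 0 0 5;0 0 0 0 0 0 5' | grep -E "pos|force|rot"
python3 - <<'E'
from h import *
z0=None
im,D=arm.grab_frame("scene"); P=cloud("scene",D); h=cv2.cvtColor(im,cv2.COLOR_RGB2HSV)
a=np.radians(-16.4); X=np.array([np.cos(a),np.sin(a)]);Y=np.array([-X[1],X[0]]); p=arm.sense()["position"]
print("from ref U,V:",((p[:2]-[.4515,-.1831])@X*1000).round(1),((p[:2]-[.4515,-.1831])@Y*1000).round(1),p.round(4))
U=(P[...,:2]-p[:2])@X*1000; V=(P[...,:2]-p[:2])@Y*1000; Z=P[...,2]*1000
w=(D>0)&(h[...,1]<70)&(im.min(-1)>75)&(abs(V)<110)&(abs(U)<12)&(Z>136)&(Z<150)
print("beam top V",np.percentile(V[w],[1,99]).round(1),"U",np.percentile(U[w],[5,95]).round(1),"Z",np.median(Z[w]).round(1))
for lo,hi in((30,120),(-120,-30)):
    b=(D>0)&(h[...,0]>100)&(h[...,0]<130)&(h[...,1]>110)&(V>lo)&(V<hi)&(Z>60)&(U>0)&(U<60)
    print("strip V",np.percentile(V[b],[1,99]).round(1),"U",np.median(U[b]).round(1))
cv2.imwrite("pics/r4.png",cv2.resize(im[215:295,130:250],(750,500),interpolation=2)[...,::-1])
E
```

```text
clock: 10.45
position: [0.4945, -0.208, 0.1067]
tcp_rot: [180.0, -0.0, 73.7]
wrist_force: [0.8, -0.2, -1.1]
finger_gap: 0.154
gripper_force: 58.6
position: [0.4929, -0.2075, 0.1066]
tcp_rot: [-179.9, -0.0, 73.7]
wrist_force: [0.4, -0.2, -2.1]
gripper_force: 58.6
from ref U,V: 46.6 -11.8 [ 0.4928 -0.2076  0.1067]
beam top V [-82.9  85.7] U [-7.6  6.1] Z 143.9
strip V [56.6 83.9] U 26.3
strip V [-83.2 -55.4] U 26.5
```

View pics/r4.png

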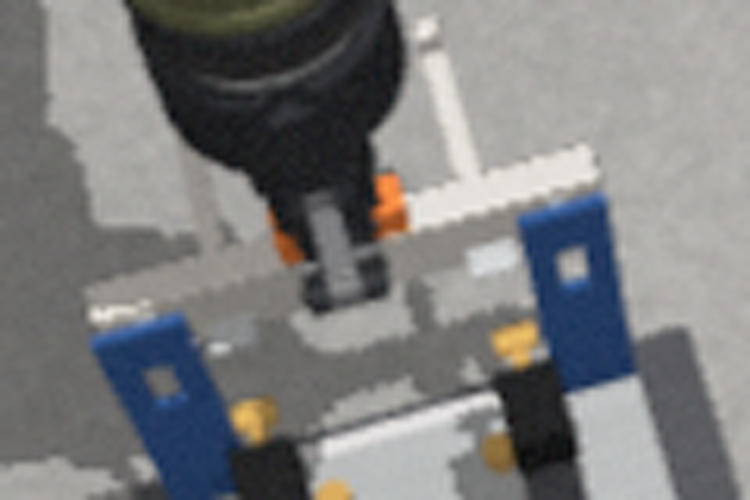

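The slots at (572,265) and (162,382) are clear, and the bar is centred to within about 0.5 mm. Feeling forward; contact would come at about 5 mm and the beam should meet the uprights at about 15 mm.

```bash

python3 -m pendant '0.3 2 1 0 0 0 5;0 2 0 0 0 0 5;0 1.5 0 0 0 0 5;0 1 0 0 0 0 5;0 1 0 0 0 0 5;0 1 0 0 0 0 5;0 0 0 0 0 0 5' | grep -E "pos|rot|wrist"
python3 -c "
from h import *
go(.4929+.01535*.9593,-.2075-.01535*.2823,.1056,73.6)"
```

```text
position: [0.502, -0.21, 0.1058]
tcp_rot: [180.0, -0.0, 73.7]
wrist_force: [0.3, 0.5, -2.6]
t 11.25 pos [ 0.502  -0.21    0.1058] rpy [179.99  -0.    73.73] F [ 0.3  0.5 -2.6] gap 0.153
 shift [-0.2  5.9  0.2] turn [ 0.    -0.     0.002]
```

```bash

python3 -m pendant '0 1 0 0 0 0 5;0 1 0 0 0 0 5;0 1 0 0 0 0 5;0 0 0 0 0 0 5' | grep -E "pos|rot|wrist"
python3 -m pendant '0 1 0 0 0 0 5;0 1 0 0 0 0 5;0 0 0 0 0 0 5' | grep -E "pos|rot|wrist"
python3 -m pendant '0 1 0 0 0 0 5;0 0 0 0 0 0 5' | grep -E "pos|rot|wrist"
```

```text
position: [0.5048, -0.2108, 0.1058]
tcp_rot: [180.0, 0.0, 73.7]
wrist_force: [-0.4, -0.7, -1.5]
position: [0.5068, -0.2114, 0.1058]
tcp_rot: [180.0, 0.0, 73.7]
wrist_force: [0.2, -0.1, -2.5]
position: [0.5076, -0.2117, 0.1058]
tcp_rot: [180.0, 0.0, 73.7]
wrist_force: [-0.1, 0.0, -2.6]
```

```bash

python3 -m pendant '0 1 0 0 0 0 5;0 0 0 0 0 0 5' | grep -E "pos|rot|wrist"
python3 -m pendant '0 1 0 0 0 0 5;0 0 0 0 0 0 5' | grep -E "pos|rot|wrist"
python3 -m pendant '0 0.7 0 0 0 0 5;0 0 0 0 0 0 5' | grep -E "pos|rot|wrist"
```

```text
position: [0.5086, -0.2119, 0.1058]
tcp_rot: [180.0, 0.0, 73.7]
wrist_force: [-0.3, -0.0, -2.1]
position: [0.5095, -0.2122, 0.1058]
tcp_rot: [180.0, -0.0, 73.7]
wrist_force: [0.6, 0.3, -2.2]
position: [0.5096, -0.2122, 0.1057]
tcp_rot: [-179.9, -0.0, 73.7]
wrist_force: [-0.8, -0.1, -2.1]
```

```bash

python3 -m pendant '0 0.8 0 0 0 0 5;0 0 0 0 0 0 5;0 0 0 0 0 0 5' | grep -E "pos|rot|wrist"
python3 -m pendant '0 0.8 0 0 0 0 5;0 0 0 0 0 0 5;0 0 0 0 0 0 5' | grep -E "pos|rot|wrist"
```

```text
position: [0.5097, -0.2122, 0.1056]
tcp_rot: [-179.9, -0.0, 73.7]
wrist_force: [-4.2, 1.4, -0.7]
position: [0.5097, -0.2122, 0.1055]
tcp_rot: [-179.8, 0.0, 73.7]
wrist_force: [-4.7, 1.2, 1.2]
```

The beam has met both uprights: it stopped at 17.4 mm with about 4.5 N. Relieving that and going down.

```bash

python3 -m pendant '0 -1.7 0 0 0 0 5;0 0 1 0 0 0 5;0 0 1 0 0 0 5;0 0 1 0 0 0 5;0 0 0 0 0 0 5' | grep -E "pos|rot|wrist"
python3 -m pendant '0 0 1 0 0 0 5;0 0 1 0 0 0 5;0 0 0 0 0 0 5' | grep -E "pos|rot|wrist"
```

```text
position: [0.5098, -0.2123, 0.1025]
tcp_rot: [-180.0, 0.0, 73.7]
wrist_force: [-3.0, 0.2, -2.2]
position: [0.5097, -0.2123, 0.1006]
tcp_rot: [-180.0, 0.0, 73.7]
wrist_force: [-3.5, 0.5, -0.5]
```

```bash

python3 -m pendant '0 -0.4 1 0 0 0 5;0 0 1 0 0 0 5;0 0 0 0 0 0 5' | grep -E "pos|rot|wrist"
python3 -m pendant '0 0 1 0 0 0 5;0 0 1 0 0 0 5;0 0 0 0 0 0 5' | grep -E "pos|rot|wrist"
python3 -m pendant '0 0 1 0 0 0 5;0 0 1 0 0 0 5;0 0 0 0 0 0 5' | grep -E "pos|rot|wrist"
```

```text
position: [0.5094, -0.2122, 0.0994]
tcp_rot: [180.0, 0.0, 73.7]
wrist_force: [-4.6, 1.5, 3.5]
position: [0.5091, -0.2121, 0.0976]
tcp_rot: [-180.0, 0.0, 73.7]
wrist_force: [-7.3, 1.1, 7.3]
position: [0.509, -0.2121, 0.0958]
tcp_rot: [-180.0, 0.0, 73.7]
wrist_force: [-7.3, 2.4, 7.9]
```

```bash

python3 -m pendant '0 0 1 0 0 0 5;0 0 1 0 0 0 5;0 0 0 0 0 0 5' | grep -E "pos|rot|wrist"
python3 -m pendant '0 0 1 0 0 0 5;0 0 1 0 0 0 5;0 0 0 0 0 0 5' | grep -E "pos|rot|wrist"
python3 -m pendant '0 0 1 0 0 0 5;0 0 1 0 0 0 5;0 0 0 0 0 0 5' | grep -E "pos|rot|wrist"
```

```text
position: [0.5088, -0.212, 0.0936]
tcp_rot: [-180.0, 0.0, 73.7]
wrist_force: [-6.0, 1.8, 5.7]
position: [0.5086, -0.2119, 0.0907]
tcp_rot: [-179.9, -0.0, 73.7]
wrist_force: [-4.8, 1.7, 0.8]
position: [0.5089, -0.2118, 0.088]
tcp_rot: [-179.9, -0.0, 73.7]
wrist_force: [-4.1, 1.4, -4.2]
```

```bash

python3 -m pendant '0 0 1 0 0 0 5;0 0 0 0 0 0 5' | grep -E "pos|rot|wrist"
python3 -m pendant '0 0 1 0 0 0 5;0 0 0 0 0 0 5' | grep -E "pos|rot|wrist"
python3 -m pendant '0 0 1 0 0 0 5;0 0 0 0 0 0 5' | grep -E "pos|rot|wrist"
```

```text
position: [0.5098, -0.2121, 0.0873]
tcp_rot: [180.0, -0.0, 73.7]
wrist_force: [-1.7, 1.7, -5.1]
position: [0.5098, -0.2123, 0.0868]
tcp_rot: [180.0, 0.0, 73.7]
wrist_force: [-2.3, 1.3, -3.3]
position: [0.5098, -0.2123, 0.0865]
tcp_rot: [180.0, 0.0, 73.7]
wrist_force: [-4.8, 1.6, 1.8]
```

Hard stop reached at about the home height of 0.0866. Pressing a little more firmly.

```bash

python3 -m pendant '0 0 1.5 0 0 0 5;0 0 0 0 0 0 5' | grep -E "pos|rot|wrist"
python3 -m pendant '0 0 1.5 0 0 0 5;0 0 0 0 0 0 5;0 0 0 0 0 0 5' | grep -E "pos|rot|wrist"
```

```text
position: [0.5098, -0.2123, 0.0863]
tcp_rot: [179.9, 0.0, 73.7]
wrist_force: [-7.1, 2.8, 11.0]
position: [0.5098, -0.2123, 0.0862]
tcp_rot: [179.9, 0.0, 73.7]
wrist_force: [-9.1, 3.4, 18.5]
```

```bash

python3 -m pendant '0 0 1.5 0 0 0 5;0 0 0 0 0 0 5;0 0 0 0 0 0 5' | grep -E "pos|rot|wrist"
python3 -m pendant '0 0 -2 0 0 0 5;0 0 -2 0 0 0 5;0 0 0 0 0 0 5' | grep -E "pos|rot|wrist"
python3 - <<'E'
from h import *
im,D=arm.grab_frame("scene"); np.savez("s5.npz",im=im,D=D); P=cloud("scene",D); h=cv2.cvtColor(im,cv2.COLOR_RGB2HSV)
a=np.radians(-16.4); X=np.array([np.cos(a),np.sin(a)]);Y=np.array([-X[1],X[0]]); p=arm.sense()["position"]
U=(P[...,:2]-p[:2])@X*1000; V=(P[...,:2]-p[:2])@Y*1000; Z=P[...,2]*1000
w=(D>0)&(h[...,1]<70)&(im.min(-1)>75)&(abs(V)<90)&(abs(U)<9)&(Z>115)&(Z<135)
for s in(w&(V<-30),w&(V>30)): print("beam top Z",np.percentile(Z[s],[10,50,90]).round(1),s.sum())
cv2.imwrite("pics/r5.png",cv2.resize(im[215:295,130:250],(750,500),interpolation=2)[...,::-1])
E
```

```text
position: [0.5099, -0.2123, 0.0861]
tcp_rot: [179.8, 0.0, 73.7]
wrist_force: [-12.0, 4.0, 29.6]
position: [0.5098, -0.2123, 0.0864]
tcp_rot: [179.9, 0.0, 73.7]
wrist_force: [-6.8, 1.2, 8.7]
beam top Z [118.5 124.  126.4] 113
beam top Z [118.5 123.5 125.9] 115
```

View pics/r5.png

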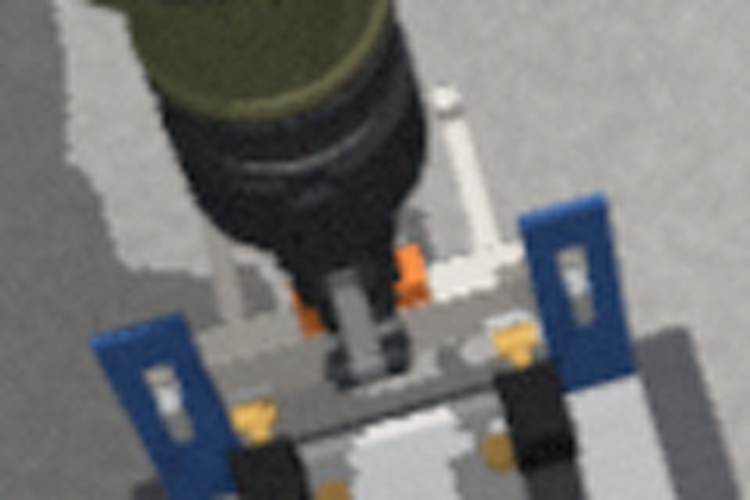

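Both tabs are in their slots at (578,285) and (170,405), and both brass rollers sit over the lugs at (515,340) and (255,415). The beam is level. Relaxing, releasing and retracting.

```bash

python3 -m pendant '0 -0.6 -1.2 0 0 0 5;0 0 0 0 0 0 5' | grep -E "pos|rot|wrist"
python3 -m pendant '0 0 0 0 0 0 45;0 0 0 0 0 0 45;0 0 0 0 0 0 45;0 0 0 0 0 0 45;0 0 0 0 0 0 45;0 0 0 0 0 0 45' 
python3 -m pendant '0 0 -5 0 0 0 45;0 0 -10 0 0 0 45;0 0 -20 0 0 0 45;0 0 -25 0 0 0 45;0 0 -25 0 0 0 45;0 0 -25 0 0 0 45;0 0 -20 0 0 0 45;0 0 0 0 0 0 45'
python3 -m pendant '0 -25 -5 0 0 0 45;0 -30 0 0 0 0 45;0 -30 0 0 0 0 45;0 -20 0 0 0 0 45;0 0 0 0 0 0 45;0 0 0 0 0 0 45' | grep -E "clock|pos|wrist"
python3 - <<'E'
from h import *
im,D=arm.grab_frame("scene"); P=cloud("scene",D); h=cv2.cvtColor(im,cv2.COLOR_RGB2HSV)
a=np.radians(-16.4); X=np.array([np.cos(a),np.sin(a)]);Y=np.array([-X[1],X[0]]); p=np.array([.5098,-.2123])
U=(P[...,:2]-p[:2])@X*1000; V=(P[...,:2]-p[:2])@Y*1000; Z=P[...,2]*1000
w=(D>0)&(h[...,1]<70)&(im.min(-1)>75)&(abs(V)<90)&(abs(U)<9)&(Z>115)&(Z<135)
for s in(w&(V<-30),w&(V>30)): print("beam top Z",np.percentile(Z[s],[10,50,90]).round(1),s.sum())
cv2.imwrite("pics/r6.png",cv2.resize(im[215:295,130:250],(750,500),interpolation=2)[...,::-1])
E
```

```text
position: [0.5097, -0.2123, 0.0866]
tcp_rot: [179.9, 0.0, 73.7]
wrist_force: [-2.7, 0.6, -0.1]
clock: 17.3
position: [0.5093, -0.2122, 0.0866]
tcp_rot: [180.0, 0.0, 73.7]
wrist_force: [-0.1, 0.2, 0.4]
finger_gap: 0.527
gripper_force: 0.0
clock: 17.97
position: [0.5118, -0.2132, 0.2223]
tcp_rot: [179.5, 0.1, 73.7]
wrist_force: [1.3, -0.1, 0.4]
finger_gap: 0.526
gripper_force: 0.0
clock: 18.47
position: [0.4074, -0.1824, 0.2219]
wrist_force: [0.2, 0.5, 1.0]
beam top Z [118.1 123.3 125.9] 105
beam top Z [118.3 123.6 126.1] 112
```

View pics/r6.png

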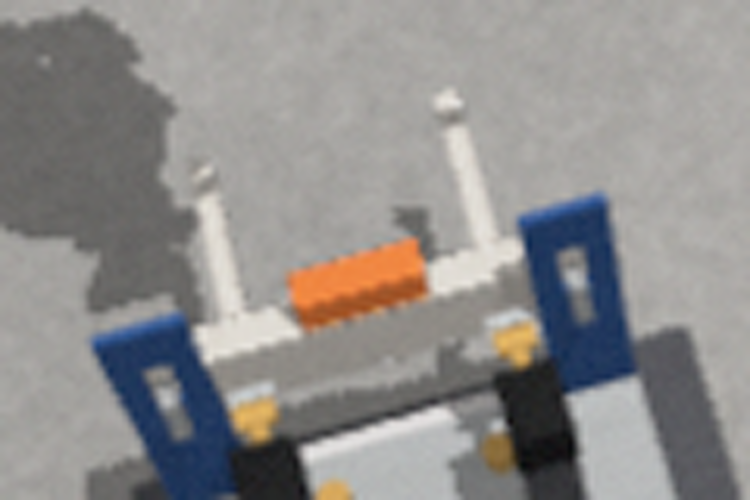

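The bar hangs level and home at (360,285) with both tabs hooked and both rollers out over the lugs at (515,340) and (255,415). The gripper is clear.

```bash
python3 -c "
from workcell import arm
print(arm.finish_job())"
```

```text
the job is handed in; nothing more can be done
None
```

The white cradle bar is hooked into both uprights and pressed fully home (about 30 N at the stop); both catches look snapped out over its lugs, the bar is released with the robot clear, and the job was handed in at about 18.5 s.

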